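# Clear the slide plate: stand up the oil tins, slide the castings into the bin

## Robot

A 6-joint arm with a two-finger parallel gripper is mounted at the origin on a cart in front of the work surface, level with it; the furniture and walls round the work are solid. World frame = base frame: x ahead of the robot, y to its left, z up, the work surface at z = 0. Lengths are in m, angles in rad, forces in N, time in s.
With the tool pointing down it reaches from about 0.325 to 0.85 m from the base axis. Payload 4.4 kg.
Tool frame: the origin (TCP) lies at the very end of the fingers, on their centre line; the grasp point (between the pads) lies 19 mm behind it; y points along the fingers, x is the direction in which the jaws open and shut, and the axes are right-handed (so a half turn about y gives the same grasp; the last joint's range is limited). The gripper opens to 94 mm and grips with 3 to 60 N. Pads are 16 mm wide; open, the fingers measure 119 mm over their backs; the gripper's body (75 mm by 177 mm) begins 78 mm behind the grasp point.
Start: joints at [-0.15, 0.207, 1.542, -0, 1.393, -0.15], TCP at [0.575, -0, 0.205] pointing down, gripper open.
Joint ranges: [-2.73, 2.73], [-0.86, 2.22], [0.23, 2.46], [-1.11, 4.25], [0.08, 2.63], [-2.82, 2.82]. Speed limits (rad/s): [2.79, 2.79, 3.14, 3.14, 3.14, 3.14].

## Interface

Orientations are given as a rotation vector (axis times angle).
In Python, from station import manip, move_gripper, eyes gives the robot as it stands. The module is installed in compiled form; this text tells all that it offers. Calls block until the motion is done:
- manip.move_pose(position, orientation): joint-space move of the TCP to a pose.
- manip.movel(position, orientation=None, feed=0.15, threshold=None): straight line of the TCP; orientation=None keeps the orientation; feed is the mean speed in m/s. With threshold (N) it stops when the force on the tool has changed by that much, and returns True; else False.
- manip.move_j(angles): joint-space move.
- move_gripper(opening, grasp_force=None): finger opening in m; grasp_force is the grip in N (None keeps the last); returns when the fingers have stopped.
- manip.hold(seconds).
- manip.solve_ik(position, orientation): joint angles nearest the present ones, or None.
- manip.state(): the state.
- eyes.read_camera(name): name is "scene" or "side" or "wrist"; returns (picture, depth): 420x560x3 uint8, red, green, blue; 420x560 float32, m along the optical axis (not along the pixel's ray), 0 where there is no reading.
- eyes.calibration(name): a dict with "K" (3x3 intrinsics, pixels), "R" (3x3) and "t" (3): a world point X has camera coordinates R X + t. Camera axes: x right, y down, z forward; pixel columns grow to the right and rows downward; lengths in m; the calibration is good to about 2 mm. The wrist camera is an equidistant fisheye: a pixel r from the principal point sees the ray r / f radians off the axis. A picture is of the moment at which its call begins: read the wrist's pose just before it. calibration takes no time and is no camera call; for the wrist camera it gives the pose at the moment of the call.
A pose or a line that the arm cannot do raises manip.MotionError and nothing moves.
- manip.hand_in(): hands the job in, once; it reports no verdict.
Trained networks look in the newest picture that a camera, given by its name, has taken for a name from the list of things; names that differ only in an ending like _2 or _b are one class to them, and where a whole thing is asked for, a point or a joint stands for the part that bears it (a point fixed in the world has none). Each returns a list of dicts, best first, with "confidence" (0 to 1); they miss things now and then, are a little off and sometimes report something else, mostly with a low value. They report only what shows in the picture. A call takes as long as a camera call.
- eyes.look_for(camera, label): "rect" ([left, top, right, bottom] in pixels, round what is visible of it).
- eyes.silhouettes(camera, label): "mask" (420x560 bool, what is visible of it) and "rect" ([left, top, right, bottom] in pixels, round what is visible of it).
- eyes.spot_point(camera, label): "uv" ([column, row] in pixels: a listed point, or the origin of a listed thing).
The state is a dict: "clock": time; "q": joint angles; "qd": joint speeds; "tau": joint torques, N m; "ee_pos": TCP position; "orientation": TCP orientation; "contact_force": force on the tool from outside, world axes, zero at the start; "moment": the same for the moment, N m; "finger_gap": finger opening in m.
Only numpy, scipy, OpenCV 4.12 (cv2) and the standard library are available. Lean on these libraries where they do the work, as an engineer would, in place of code of your own. Each camera call takes 0.05 s, during which the arm holds its last target. There are 200 camera calls.

## Task

Clear the slide plate. First stand the two fallen oil tins upright on the low wooden stand with the rubber top, so that no casting sweeps them along; only then slide the heavy castings one after another along the plate and tip them over its edge into the bin - do not lift them. Leave the other things on the bench where they are.

Things in the scene. Friction and masses are not known exactly. Their poses are not given: they have to be found in the camera images.
- plate: fixed grey steel slide plate on a low frame, 320 mm (x) by 290 mm (y), flat top 80 mm above the bench, with a rim 6 mm thick and 8 mm high along its -x edge and both y edges; the edge towards the bin has no rim. Origin: centre of its footprint at bench height; its x axis points along the plate towards the bin, the edge there is at x = +160 mm; z up
- bin: fixed open grey steel bin standing against the plate's +x edge, outside 160 mm (x) by 290 mm (y) by 72 mm high, so its rim is 8 mm below the plate's top; walls and floor 4 mm; inside 152 by 282 mm. Gap of 4 to 9 mm to the plate. Origin: centre of its underside; axes along the plate's
- stand: fixed low wooden stand on the bench against the plate's other end (-x), 4 to 10 mm clear of it: 140 mm (x) by 170 mm (y), its black rubber top 84 mm above the bench, almost level with the plate. Origin: centre of its underside; axes along the plate's. Near it: a tool pole (left) and a chair whose back, top 350 mm above the bench, stands left of the robot; a lamp shade hangs 740 mm up
- casting_0: heavy cast-iron part, 1.0 to 1.6 kg, too heavy to lift: a square base 64x64x32 mm with a round hub (40 mm across, 12 mm high) on its top. Starts base down on the end of the plate away from the bin. Origin: centre of its underside, z up through the hub. One of the three may be absent
- casting_1: heavy cast-iron part, 1.0 to 1.6 kg, too heavy to lift: a square base 64x64x32 mm with a round hub (40 mm across, 12 mm high) on its top. Starts base down on the end of the plate away from the bin. Origin: centre of its underside, z up through the hub. One of the three may be absent
- casting_2: heavy cast-iron part, 1.0 to 1.6 kg, too heavy to lift: a square base 64x64x32 mm with a round hub (40 mm across, 12 mm high) on its top. Starts base down on the end of the plate away from the bin. Origin: centre of its underside, z up through the hub. One of the three may be absent
- casting_0_mid (a point): point on that casting's axis, 18 mm above its underside (about its middle)
- casting_1_mid (a point): point on that casting's axis, 18 mm above its underside (about its middle)
- casting_2_mid (a point): point on that casting's axis, 18 mm above its underside (about its middle)
- tin_a: small dark-blue flat-sided oil tin, 0.12 kg: body 32 mm (x) by 50 mm (y) by 75 mm (z), then a thin spout up to 125 mm. Origin: centre of its base; z points from base to spout. Starts fallen on the plate on a broad side (50 mm wide, 32 mm thick as it lies), between the castings and the bin, its spout pointing roughly towards the bin; grip it across the 50 mm
- tin_b: small dark-blue flat-sided oil tin, 0.12 kg: body 32 mm (x) by 50 mm (y) by 75 mm (z), then a thin spout up to 125 mm. Origin: centre of its base; z points from base to spout. Starts fallen on the plate on a broad side (50 mm wide, 32 mm thick as it lies), between the castings and the bin, its spout pointing roughly towards the bin; grip it across the 50 mm
- tape_roll: roll of masking tape lying flat, 86 mm across, 22 mm high; bystander, leave alone. Origin: centre of its underside

How it is judged:
By the outcome, as a careful person would: the job done as asked, in the order asked, and still so for the second after the job is handed in, with the robot touching nothing.
Of casting_0, casting_1, casting_2 only 2 to 3 are there at a start; the rules pass over those that are not, and their reading is None.
At some moment in a run one of casting_0, casting_1, casting_2 may be knocked a few centimetres aside while the robot is not near it.
Once in a run the grip may slacken for a moment while it holds something.
It also fails if it takes over 192 s, if anything falls off the work surface, if the arm or the gripper's body presses on something with over 40 N, if the wrist force passes 120 N, or if a joint passes its speed limit or range.

## Working session

There is one attempt and no reset: what is moved stays moved. The work goes in short steps, each a Python script; the robot and the scene stay as the last script left them, time stands still between calls to the robot, and variables do not carry over. Pictures are saved under pics/ and viewed, about 12 in all and at most 16, crops included, and the job is handed in when it is done.

```bash
mkdir -p pics
cat > h.py <<'E'
import numpy as np, cv2
from station import manip, move_gripper, eyes
def cloud(cam, D):
    c=eyes.calibration(cam); K=np.array(c['K']);R=np.array(c['R']);t=np.array(c['t'])
    v,u=np.mgrid[:420,:560]
    x=(u-K[0,2])/K[0,0]; y=(v-K[1,2])/K[1,1]
    P=np.stack([x*D,y*D,D],-1)
    return (P-t)@R   # R^T (P-t)
def save(n,im): cv2.imwrite('pics/'+n,im[:,:,::-1])
E
python3 - <<'E'
from h import *
for c in('scene','side'):
    im,d=eyes.read_camera(c); save(c+'0.png',im); np.savez(c+'0.npz',im=im,d=d,W=cloud(c,d))
    print(c,eyes.calibration(c))
print(manip.state())
E
```

```text
scene {'K': array([[453.65212874,   0.        , 280.71569329],
       [  0.        , 453.65212874, 212.83085808],
       [  0.        ,   0.        ,   1.        ]]), 'R': array([[-0.51466626, -0.85737292,  0.00550511],
       [-0.40380013,  0.2367202 , -0.88369056],
       [ 0.75634919, -0.45702868, -0.4680392 ]]), 't': array([0.1208653 , 0.33820869, 0.77840842])}
side {'K': array([[492.20485918,   0.        , 278.25646561],
       [  0.        , 492.20485918, 211.11926561],
       [  0.        ,   0.        ,   1.        ]]), 'R': array([[ 0.77511845, -0.631358  ,  0.02405122],
       [-0.26048474, -0.35401486, -0.89823225],
       [ 0.57562061,  0.68997141, -0.43886258]]), 't': array([-0.48630356,  0.14463023,  0.85231719])}
{'clock': 0.1, 'q': array([-1.50515329e-01,  2.07361151e-01,  1.54275181e+00,  1.26275715e-05,
        1.39349207e+00, -1.50489100e-01]), 'qd': array([ 0.00176231, -0.00058435, -0.00321505, -0.00136259,  0.00033097,
       -0.00127912]), 'tau': array([-3.50521914e-04, -3.71862960e+01, -2.82294059e+01,  7.01280241e-02,
        3.11360427e-02, -6.17781598e-05]), 'ee_pos': array([5.74299254e-01, 9.04449351e-05, 2.04420056e-01]), 'orientation': array([-1.57048175e+00,  1.58348164e-03,  1.53876523e-03]), 'contact_force': array([-0.40424902,  0.68120387,  0.08083456]), 'moment': array([0.00176329, 0.05257908, 0.01723042]), 'finger_gap': 0.09427645134368351}
```

View pics/scene0.png

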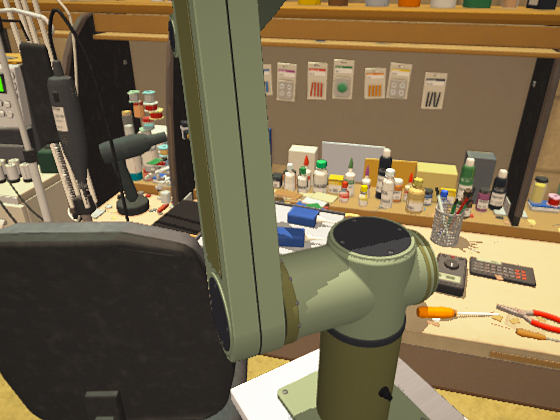

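View pics/side0.png

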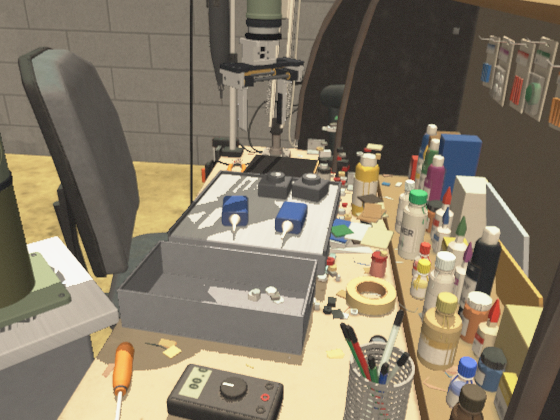

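The side view shows the bin in front (130–320, 250–340), the plate behind it with tins at (235,212) and (291,218), two castings at (276,185) and (312,185), and the black stand top at about (285,165). The arm hides most of this from the scene camera.

Run:
```python
from h import *
f=np.load('side0.npz'); W=f['W'];im=f['im'].astype(int);d=f['d']
c=eyes.calibration('side');print('cam',-np.array(c['R']).T@c['t'])
z=W[...,2]
for n in [(185,276),(184,312),(205,237),(212,292),(200,262),(240,250),(165,285),(165,270),(255,165),(253,300),(300,370)]: print(n,W[n].round(3))
for name,lo,hi,r in [('plate',.074,.083,(175,250,170,345)),('standtop',.080,.09,(150,180,235,345)),('binrim',.066,.074,(240,290,120,325))]:
    m=np.zeros(z.shape,bool);m[r[0]:r[1],r[2]:r[3]]=1
    m&=(z>lo)&(z<hi)&(d>0)
    if name=='standtop': m&=im.sum(-1)<150
    P=W[m];rc=cv2.minAreaRect(P[:,:2].astype(np.float32)*1000);print(name,m.sum(),rc,cv2.boxPoints(rc).round(0).tolist(),np.median(P[:,2]))
for l in('tin_a','casting_0','bin','plate','stand','tape_roll'):
    for s in eyes.silhouettes('side',l):
        P=W[s['mask']&(d>0)]
        print(l,round(s['confidence'],2),s['rect'],P.mean(0).round(3),np.percentile(P,[2,98],axis=0).round(3).tolist())
```

```text
cam [-0.07599451 -0.84390489  0.51565785]
(185, 276) [ 0.532 -0.106  0.11 ]
(184, 312) [ 0.592 -0.152  0.113]
(205, 237) [ 0.409 -0.139  0.11 ]
(212, 292) [ 0.474 -0.225  0.11 ]
(200, 262) [ 0.502 -0.097  0.08 ]
(240, 250) [ 0.38 -0.22  0.08]
(165, 285) [0.672 0.031 0.082]
(165, 270) [0.641 0.052 0.082]
(255, 165) [ 0.262 -0.117  0.041]
(253, 300) [ 0.427 -0.303  0.075]
(300, 370) [ 0.482 -0.423  0.021]
plate 7085 ((502.7438659667969, -116.93585205078125), (362.815673828125, 314.8780517578125), 43.9639778137207) [[263.0, -130.0], [481.0, -356.0], [743.0, -104.0], [524.0, 122.0]] 0.07847404647533449
standtop 146 ((634.2405395507812, 69.11138153076172), (126.7038345336914, 52.91991424560547), 33.36915969848633) [[567.0, 56.0], [596.0, 12.0], [702.0, 82.0], [673.0, 126.0]] 0.08193210390567018
binrim 1367 ((297.5193786621094, -269.623046875), (165.46893310546875, 304.2512512207031), 40.51601791381836) [[136.0, -208.0], [333.0, -439.0], [459.0, -332.0], [262.0, -100.0]] 0.06964822753974906
casting_0 0.69 [261.5, 172.9, 293.1, 199.3] [ 0.537 -0.097  0.104] [[0.508, -0.124, 0.081], [0.583, -0.063, 0.123]]
casting_0 0.55 [291.5, 174.6, 330.0, 202.8] [ 0.592 -0.147  0.103] [[0.565, -0.175, 0.081], [0.639, -0.107, 0.123]]
bin 0.58 [117.5, 238.0, 319.3, 355.3] [ 0.283 -0.269  0.032] [[0.144, -0.425, 0.001], [0.424, -0.122, 0.071]]
bin 0.27 [345.0, 279.3, 397.7, 317.9] [ 0.501 -0.408  0.014] [[0.464, -0.445, -0.002], [0.544, -0.364, 0.022]]
plate 0.86 [166.7, 173.8, 342.7, 275.0] [ 0.445 -0.154  0.076] [[0.29, -0.33, 0.051], [0.656, 0.053, 0.087]]
stand 0.72 [240.7, 154.3, 320.3, 178.4] [0.663 0.031 0.082] [[0.576, -0.046, 0.078], [0.747, 0.114, 0.084]]
tape_roll 0.86 [347.3, 276.5, 397.8, 315.6] [ 0.5   -0.409  0.015] [[0.464, -0.445, -0.001], [0.544, -0.367, 0.022]]
tape_roll 0.65 [290.4, 172.0, 330.4, 204.8] [ 0.591 -0.149  0.104] [[0.565, -0.175, 0.082], [0.635, -0.119, 0.123]]
```

```bash
cat >> h.py <<'E'
def wrist():
    c=eyes.calibration('wrist'); im,D=eyes.read_camera('wrist')
    K=np.array(c['K']);R=np.array(c['R']);t=np.array(c['t'])
    v,u=np.mgrid[:420,:560]
    x=(u-K[0,2])/K[0,0]; y=(v-K[1,2])/K[1,1]; r=np.hypot(x,y)+1e-9
    k=np.tan(np.minimum(r,1.5))/r
    P=np.stack([x*k*D,y*k*D,D],-1)
    return im,D,(P-t)@R
DOWN=np.array([-np.pi/2,0,0])
def ori(yaw):
    from scipy.spatial.transform import Rotation as Ro
    return (Ro.from_euler('z',yaw)*Ro.from_rotvec(DOWN)).as_rotvec()
def bev(im,W,D,x0,y0,n,res=.001):
    """top view picture: columns = x, rows = -y"""
    o=np.zeros((n[1],n[0],3),np.uint8); o2=o.copy()
    m=D>0; q=W[m]; i=((q[:,0]-x0)/res).astype(int); j=n[1]-1-((q[:,1]-y0)/res).astype(int)
    k=(i>=0)&(i<n[0])&(j>=0)&(j<n[1]); o[j[k],i[k]]=im[m][k]
    return o
E
python3 - <<'E'
from h import *
manip.movel([.48,-.08,.36],feed=.25)
im,d,W=wrist(); save('w1.png',im); np.savez('w1.npz',im=im,d=d,W=W)
print(manip.state()['ee_pos'],manip.state()['clock'])
z=W[...,2];print(np.percentile(z[d>0],[5,25,50,75,95]))
for l in('tin_a','casting_0','bin','plate','stand'):
    for s in eyes.silhouettes('wrist',l):
        P=W[s['mask']&(d>0)]
        rc=cv2.minAreaRect((P[:,:2]*1000).astype(np.float32))
        print(l,round(s['confidence'],2),s['rect'],P.mean(0).round(3),np.percentile(P[:,2],[2,50,98]).round(3),np.round(rc[0]),np.round(rc[1]),round(rc[2],1))
E
```

```text
[ 0.47981888 -0.07959096  0.35847492] 1.3917
[-0.24264723  0.00088373  0.07999069  0.37947368  0.49394176]
tin_a 0.78 [243.1, 239.7, 310.1, 296.5] [ 0.477 -0.213  0.107] [0.08  0.111 0.113] [ 465. -235.] [124.  63.] 39.1
tin_a 0.77 [202.3, 179.1, 261.3, 250.5] [ 0.411 -0.127  0.11 ] [0.094 0.111 0.113] [ 400. -144.] [116.  49.] 55.3
casting_0 0.88 [301.3, 147.0, 362.5, 207.8] [ 0.547 -0.077  0.115] [0.095 0.112 0.125] [552. -83.] [64. 73.] 39.0
casting_0 0.58 [341.6, 187.0, 395.7, 242.6] [ 0.6   -0.127  0.114] [0.09  0.112 0.125] [ 603. -133.] [64. 63.] 22.4
bin 0.97 [91.0, 187.6, 259.3, 357.2] [ 0.261 -0.257  0.024] [0.002 0.005 0.073] [ 309. -262.] [417. 330.] 14.9
bin 0.24 [300.7, 146.6, 360.8, 208.6] [ 0.547 -0.077  0.114] [0.084 0.112 0.125] [552. -83.] [70. 76.] 37.3
plate 0.97 [144.0, 56.8, 426.8, 330.2] [ 0.481 -0.102  0.081] [0.078 0.08  0.088] [ 493. -135.] [348. 336.] 35.9
stand 0.8 [334.5, 33.5, 467.3, 174.2] [0.655 0.033 0.083] [0.076 0.084 0.086] [687.  35.] [183. 201.] 39.4
```

View pics/w1.png

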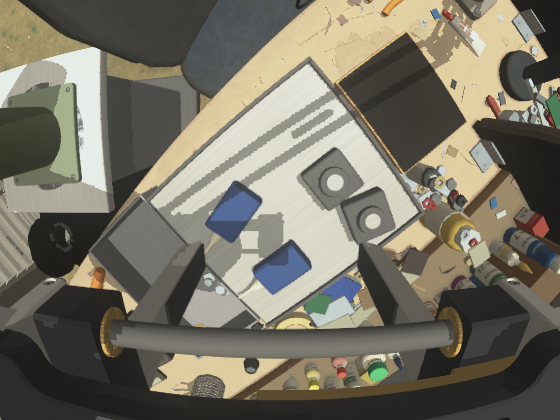

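The wrist view shows two castings at (332,178) and (370,213), with tins at (235,210) and (282,267), and their spouts pointing lower-left towards the bin. The dark stand is at (405,100). A yellow-capped bottle stands by the plate corner at (440,225). Next I'll fit the poses.

```bash
cat >> h.py <<'E'
def rect(P,trim=1):
    """min-area rect over the densest 1mm grid blob; returns centre, long side yaw, sizes"""
    g=np.floor(P[:,:2]*500).astype(int); o=g.min(0)-5; m=np.zeros((g-o).max(0)+6,np.uint8); m[tuple((g-o).T)]=255
    m=cv2.morphologyEx(m,cv2.MORPH_CLOSE,np.ones((5,5),np.uint8)); m=cv2.morphologyEx(m,cv2.MORPH_OPEN,np.ones((7,7),np.uint8))
    n,l,s,_=cv2.connectedComponentsWithStats(m); b=1+np.argmax(s[1:,4])
    q=(np.argwhere(l==b)+o+.5)/500
    rc=cv2.minAreaRect((q*1000).astype(np.float32)); return np.array(rc[0])/1000,np.array(rc[1])+2,rc[2]
E
python3 - <<'E'
from h import *
f=np.load('w1.npz');W,d,im=f['W'],f['d'],f['im'].astype(int);z=W[...,2]
def sel(lo,hi,r):
    m=(d>0)&(z>lo)&(z<hi);k=np.zeros_like(m);k[r[1]:r[3],r[0]:r[2]]=1;return m&k
R=dict(tinA=(.100,.118,(200,175,265,252)),tinB=(.100,.118,(240,235,312,298)),c0=(.104,.117,(298,145,364,210)),c1=(.106,.117,(338,184,398,245)),hub0=(.119,.13,(298,145,364,210)),hub1=(.119,.13,(338,184,398,245)),stand=(.078,.09,(330,28,470,178)),plate=(.072,.095,(140,50,430,335)))
for n,(lo,hi,r) in R.items():
    m=sel(lo,hi,r)
    c,s,a=rect(W[m]); print(n,m.sum(),c.round(4),s.round(0),round(a,1),np.median(z[m]).round(4), W[m].mean(0).round(4))
# plate rim
m=sel(.084,.092,(140,50,430,335))
P=W[m]; c,s,a=rect(W[sel(.072,.095,(140,50,430,335))])
for yaw in np.arange(36,46,1.):
    y=np.radians(yaw); n=np.array([-np.sin(y),np.cos(y)]); h=np.histogram(P[:,:2]@n,np.arange(-.8,.3,.004))[0]; print(yaw,np.sort(h)[-4:])
# spouts: points above plate, blue-less near tins
m=sel(.083,.105,(150,180,330,335)); P=W[m]; print(len(P))
# furniture height near
for b in [(420,205,470,250),(410,170,440,190),(300,285,370,320),(470,100,560,200),(490,40,550,110)]:
    k=d[b[1]:b[3],b[0]:b[2]]>0;q=W[b[1]:b[3],b[0]:b[2]][k];i=np.argmax(q[:,2]);print(b,q[i].round(3),np.percentile(q,[5,95],axis=0).round(2).tolist())
save('bev1.png',bev(f['im'],W,d,.1,-.45,(700,600)))
E
```

```text
tinA 1970 [ 0.4076 -0.1336] [93. 54.] 55.0 0.1114 [ 0.411  -0.1273  0.1107]
tinB 1669 [ 0.4753 -0.2189] [91. 53.] 40.2 0.1114 [ 0.4781 -0.2129  0.1105]
c0 1675 [ 0.564 -0.096] [52. 60.] 90.0 0.1117 [ 0.551  -0.0817  0.1114]
c1 1401 [ 0.5932 -0.1114] [68. 55.] 26.6 0.1117 [ 0.5966 -0.1242  0.1116]
hub0 680 [ 0.549 -0.079] [38. 38.] 90.0 0.124 [ 0.5482 -0.0795  0.124 ]
hub1 705 [ 0.605 -0.133] [38. 38.] 90.0 0.1241 [ 0.5973 -0.1261  0.124 ]
stand 12799 [0.6384 0.0112] [207. 185.] 39.0 0.0838 [0.6393 0.0188 0.0833]
plate 42040 [ 0.5708 -0.1208] [476. 398.] 39.4 0.0805 [ 0.5201 -0.0912  0.0812]
36.0 [180 209 211 213]
37.0 [193 224 281 286]
38.0 [202 295 301 432]
39.0 [200 428 457 470]
40.0 [267 292 386 596]
41.0 [256 279 311 459]
42.0 [208 215 283 285]
43.0 [191 196 201 211]
44.0 [162 167 167 170]
45.0 [149 153 158 175]
1121
(420, 205, 470, 250) [ 0.74  -0.161  0.17 ] [[0.72, -0.22, 0.0], [0.78, -0.13, 0.15]]
(410, 170, 440, 190) [ 0.679 -0.069  0.156] [[0.68, -0.11, 0.03], [0.71, -0.07, 0.15]]
(300, 285, 370, 320) [ 0.526 -0.087  0.391] [[0.52, -0.34, 0.01], [0.62, -0.26, 0.09]]
(470, 100, 560, 200) [0.831 0.003 0.225] [[0.83, -0.11, -0.0], [0.93, 0.06, 0.19]]
(490, 40, 550, 110) [0.864 0.051 0.168] [[0.86, 0.05, -0.0], [1.02, 0.2, 0.14]]
```

View pics/bev1.png

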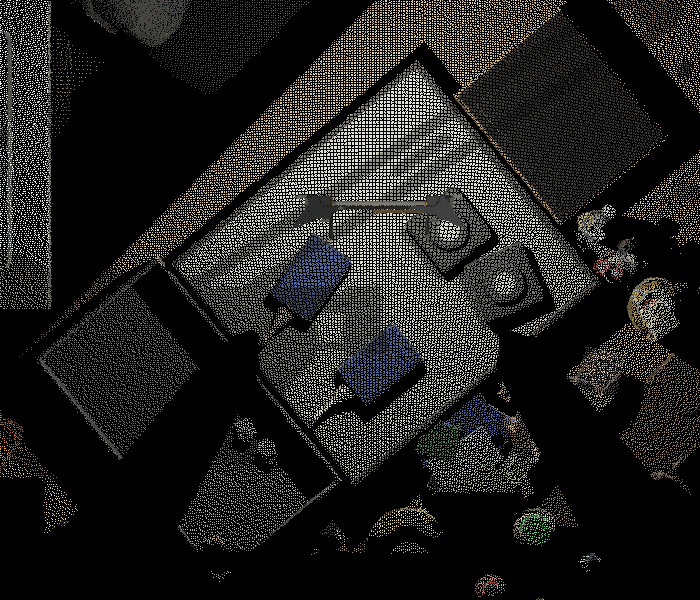

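Run:
```python
from h import *
f=np.load('w1.npz');W,d,im=f['W'],f['d'],f['im'].astype(int);z=W[...,2]
k=np.zeros(z.shape,bool);k[50:335,140:430]=1
m=k&(d>0)&(z>.0845)&(z<.0905);P=W[m][:,:2]
best=max(np.arange(37,43,.1),key=lambda a:np.sum(np.sort(np.histogram(P@np.array([-np.sin(np.radians(a)),np.cos(np.radians(a))]),np.arange(-.8,.3,.002))[0])[-6:]))
print('yaw',best)
y=np.radians(best);u=-np.array([np.cos(y),np.sin(y)]);n=np.array([-u[1],u[0]])
h,e=np.histogram(P@n,np.arange(-.8,.8,.002));print([(round(e[i],3),h[i]) for i in np.where(h>60)[0]])
h,e=np.histogram(P@u,np.arange(-1,.8,.002));print([(round(e[i],3),h[i]) for i in np.where(h>40)[0]])
# plate edge toward bin
m=k&(d>0)&(abs(z-.08)<.003);q=W[m][:,:2]@u;print('edge u',np.percentile(q,[90,99,99.8]))
m=np.zeros_like(k);m[28:178,330:470]=1;m&=(d>0)&(abs(z-.084)<.0035)&(im.sum(-1)<200)
S=W[m][:,:2];print('stand u',np.percentile(S@u,[.5,50,99.5]),'n',np.percentile(S@n,[.5,50,99.5]))
np.save('ax.npy',[u,n])
```

```text
yaw 39.500000000000036
[(np.float64(0.258), np.int64(73)), (np.float64(0.26), np.int64(300)), (np.float64(0.262), np.int64(306)), (np.float64(0.264), np.int64(255)), (np.float64(0.378), np.int64(73)), (np.float64(0.542), np.int64(189)), (np.float64(0.544), np.int64(233)), (np.float64(0.546), np.int64(167)), (np.float64(0.548), np.int64(73))]
[(np.float64(-0.546), np.int64(41)), (np.float64(-0.542), np.int64(45)), (np.float64(-0.534), np.int64(43)), (np.float64(-0.532), np.int64(43)), (np.float64(-0.53), np.int64(41)), (np.float64(-0.528), np.int64(49)), (np.float64(-0.526), np.int64(44)), (np.float64(-0.524), np.int64(45)), (np.float64(-0.52), np.int64(53)), (np.float64(-0.518), np.int64(48)), (np.float64(-0.516), np.int64(52)), (np.float64(-0.512), np.int64(44)), (np.float64(-0.51), np.int64(50)), (np.float64(-0.508), np.int64(47)), (np.float64(-0.506), np.int64(50)), (np.float64(-0.504), np.int64(51)), (np.float64(-0.502), np.int64(43)), (np.float64(-0.5), np.int64(46)), (np.float64(-0.498), np.int64(42)), (np.float64(-0.496), np.int64(50)), (np.float64(-0.494), np.int64(58)), (np.float64(-0.492), np.int64(64)), (np.float64(-0.49), np.int64(48)), (np.float64(-0.488), np.int64(55)), (np.float64(-0.486), np.int64(51)), (np.float64(-0.484), np.int64(45)), (np.float64(-0.482), np.int64(48)), (np.float64(-0.48), np.int64(51)), (np.float64(-0.478), np.int64(57)), (np.float64(-0.476), np.int64(56)), (np.float64(-0.474), np.int64(54)), (np.float64(-0.472), np.int64(58)), (np.float64(-0.47), np.int64(58)), (np.float64(-0.468), np.int64(42)), (np.float64(-0.458), np.int64(89)), (np.float64(-0.456), np.int64(257)), (np.float64(-0.454), np.int64(258)), (np.float64(-0.452), np.int64(240)), (np.float64(-0.272), np.int64(43))]
edge u [-0.17401546 -0.14232306 -0.13879042]
stand u [-0.59624541 -0.52723331 -0.46535945] n [0.31417486 0.39036206 0.47379682]
```

Two castings are present and the rims fit within about 2 mm (plate yaw 39.5°, then +180°). Next I'll refine the tins and check IK for a tilted pick (30°) and a placing with the tool 30° below horizontal.

```bash
cat >> h.py <<'E'
from scipy.spatial.transform import Rotation as Ro
try: U,N=np.load('ax.npy')
except Exception: pass
def loc(p): p=np.asarray(p); return np.array([p[:2]@U+.298,p[:2]@N-.403])
def wor(l,z=0.): return np.r_[U*(l[0]-.298)+N*(l[1]+.403),z]
Z=np.array([0,0,1.])
def frame(X,d): X=np.asarray(X,float); d=np.asarray(d,float); return Ro.from_matrix(np.stack([X,d,np.cross(X,d)],1)).as_rotvec()
TH=np.radians(30)
def pick_o(ut,sg=1,th=TH):
    u=np.r_[ut,0]; n=np.cross(Z,u); return frame(sg*n,-np.cos(th)*Z-np.sin(th)*u)
def place_o(phi,sg=1,th=TH):
    r=np.array([np.cos(phi),np.sin(phi),0]); return frame(sg*np.cross(Z,r),np.cos(th)*r-np.sin(th)*Z)
def tdir(o): return Ro.from_rotvec(o).apply([0,1,0])
E
python3 - <<'E'
from h import *
f=np.load('w1.npz');W,d,im=f['W'],f['d'],f['im'].astype(int);z=W[...,2]
T={}
for n,r in dict(A=(200,175,265,252),B=(240,235,312,298)).items():
    m=np.zeros(z.shape,bool);m[r[1]:r[3],r[0]:r[2]]=1;m&=(d>0)&(z>.109)&(z<.115)
    P=W[m][:,:2]; rc=cv2.minAreaRect((P*1000).astype(np.float32)); print(n,rc)
    c=np.array(rc[0])/1000; b=cv2.boxPoints(rc)/1000; e=b[1]-b[0]; e2=b[2]-b[1]
    if np.hypot(*e2)>np.hypot(*e): e=e2
    ut=e/np.hypot(*e); ut=ut*np.sign(ut@U); T[n]=(c,ut); print(c,ut,np.degrees(np.arctan2(ut[1],ut[0])),loc(c))
np.save('tins.npy',np.array([T['A'],T['B']]))
for l,(c,ut) in T.items():
  for sg in(1,-1):
   for th in (20,30,45):
    o=pick_o(ut,sg,np.radians(th)); p=np.r_[c,.088]; q=manip.solve_ik(p,o); q2=manip.solve_ik(p+[0,0,.12],o); print(l,sg,th,None if q is None else q.round(2),None if q2 is None else q2.round(2))
for sg in(1,-1):
 for phi in(-30,0,20,40):
  for th in(20,30,45):
   for pt in [(.71,.06),(.62,.01)]:
    o=place_o(np.radians(phi),sg,np.radians(th)); p=np.r_[pt,.125]+tdir(o)*.019; q=manip.solve_ik(p,o);q2=manip.solve_ik(p+[0,0,.1],o)
    print(sg,phi,th,pt,None if q is None else q.round(2), q2 is not None)
E
```

```text
A ((411.3876953125, -128.3333740234375), (75.89361572265625, 47.79661178588867), 53.766056060791016)
[ 0.4113877  -0.12833337] [-0.59108377 -0.80661023] -126.23395165324213 [ 0.06219321 -0.04230006]
B ((479.5209655761719, -214.9154052734375), (74.73677062988281, 47.537010192871094), 38.825191497802734)
[ 0.47952097 -0.21491541] [-0.77906233 -0.62694645] -141.1748045130967 [0.06469284 0.06784685]
A 1 20 [-0.79  0.02  2.06  0.38  1.14 -0.33] [-0.79 -0.15  1.94  0.35  1.41 -0.22]
A 1 30 [-0.92  0.07  2.08  0.54  1.21 -0.54] [-0.92 -0.12  1.97  0.5   1.46 -0.39]
A 1 45 [-1.08  0.21  2.07  0.71  1.34 -0.8 ] [-1.08 -0.02  2.    0.69  1.57 -0.6 ]
A -1 20 [-0.79  0.02  2.06  0.38  1.14  2.81] None
A -1 30 [-0.92  0.07  2.08  0.54  1.21  2.6 ] [-0.92 -0.12  1.97  0.5   1.46  2.75]
A -1 45 [-1.08  0.21  2.07  0.71  1.34  2.34] [-1.08 -0.02  2.    0.69  1.57  2.54]
B 1 20 [-0.82  0.18  1.89  0.4   1.08 -0.11] [-0.82  0.03  1.78  0.36  1.32 -0.01]
B 1 30 [-0.93  0.2   1.93  0.59  1.11 -0.33] [-0.93  0.03  1.83  0.54  1.34 -0.18]
B 1 45 [-1.08  0.29  1.96  0.83  1.22 -0.63] [-1.08  0.09  1.89  0.
[... 2178 characters left out ...]
, 0.01) [-0.52  0.35  2.24  2.01  0.92 -1.04] True
-1 20 30 (0.71, 0.06) [-0.27  0.36  2.01  1.87  0.56 -0.69] True
-1 20 30 (0.62, 0.01) [-0.47  0.23  2.2   1.76  0.7  -0.74] True
-1 20 45 (0.71, 0.06) [-0.21  0.3   1.89  1.01  0.46  0.19] True
-1 20 45 (0.62, 0.01) [-0.38  0.14  2.09  1.1   0.55 -0.03] True
-1 40 20 (0.71, 0.06) [-0.45  0.53  1.89  1.65  1.03 -0.8 ] True
-1 40 20 (0.62, 0.01) [-0.65  0.45  2.05  1.53  1.16 -0.88] True
-1 40 30 (0.71, 0.06) [-0.41  0.45  1.86  1.43  0.9  -0.56] True
-1 40 30 (0.62, 0.01) [-0.59  0.34  2.03  1.36  1.02 -0.67] True
-1 40 45 (0.71, 0.06) [-0.32  0.38  1.77  1.    0.8  -0.11] True
-1 40 45 (0.62, 0.01) [-0.48  0.24  1.96  1.01  0.88 -0.26] True
```

```bash
cat >> h.py <<'E'
T45=np.pi/4
TIN=dict(zip('AB',np.load('tins.npy')))
SPOT=dict(B=(-.245,.032),A=(-.228,-.052))
def ps(p,o,g=.019): return np.asarray(p)+tdir(o)*g     # grasp point -> TCP
PO=place_o(np.arctan2(-U[1],-U[0]),-1,T45)
def rep(s): st=manip.state(); print(s,'t',round(st['clock'],1),'gap',round(st['finger_gap'],4),'p',st['ee_pos'].round(4),'F',st['contact_force'].round(1))
def pick(n):
    c,ut=TIN[n]; o=pick_o(ut,-1,T45); g=ps(np.r_[c,.0],o); g[2]=.0885
    move_gripper(.082,25); manip.move_pose(g+[0,0,.12],o); manip.movel(g+[0,0,.03],o,.2)
    hit=manip.movel(g,o,.06,threshold=8); rep('down %s'%hit)
    move_gripper(.03,25); rep('grip'); manip.movel(g+[0,0,.16],o,.2); rep('up')
E
python3 - <<'E'
from h import *
for n in 'BA':
    p=ps(wor(SPOT[n],.1225),PO); print(n,p,manip.solve_ik(p,PO),manip.solve_ik(p+[0,0,.12],PO))
pick('B')
im,d,W=wrist(); save('w2.png',im)
im,d=eyes.read_camera('side'); save('s2.png',im)
E
```

```text
B [0.70605297 0.01827951 0.10906497] [-0.41631454  0.37445216  1.78426213  0.99254446  0.85520137 -0.17082817] [-0.41631454  0.20282685  1.71314264  0.84742094  1.00311051  0.07023466]
A [0.63950478 0.07228264 0.10906497] [-0.36633632  0.23906572  1.97215088  1.04284569  0.79286308 -0.20244232] [-0.36633632  0.04218959  1.89426119  0.85439286  0.95437927  0.08890672]
down False t 5.9 gap 0.0821 p [ 0.49   -0.2064  0.0883] F [ 0.1 -0.3  0.6]
grip t 6.5 gap 0.0499 p [ 0.4901 -0.2066  0.0887] F [-0.6 -1.1  0.5]
up t 7.5 gap 0.0498 p [ 0.4893 -0.2057  0.247 ] F [-0.3  0.5 -1.9]
```

View pics/s2.png

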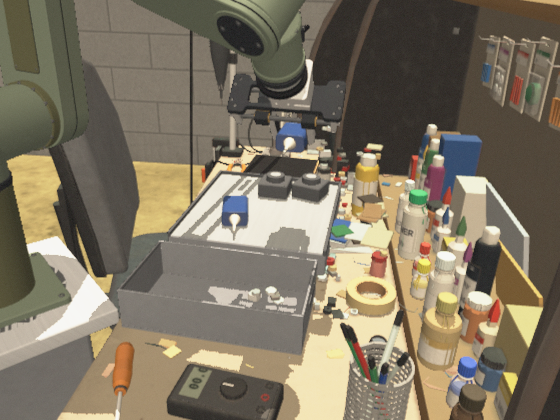

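Tin B is held (gap 49.9 mm) at (290,140) and is still level. Now I'll swing it over the stand and look before lowering.

Run:
```python
from h import *
p=ps(wor(SPOT['B'],.1225),PO)
manip.move_pose(p+[0,0,.10],PO); rep('pre')
im,d=eyes.read_camera('side'); save('s3.png',im[40:220,160:400].repeat(2,0).repeat(2,1))
im,d,W=wrist(); save('w3.png',im)
```

```text
pre t 9.9 gap 0.0499 p [0.706 0.018 0.209] F [ 0.3  0.1 -1.6]
```

View pics/s3.png

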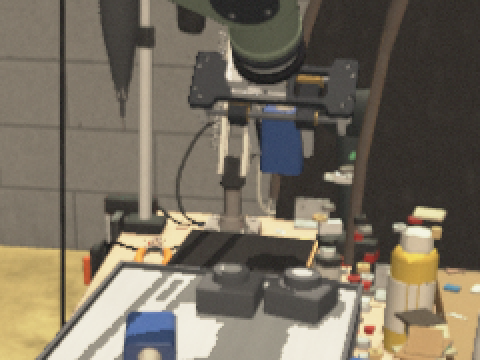

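The tin hangs upright, base down, at crop (282,140). I'll lower it until contact.

```bash
cat >> h.py <<'E'
def lower(n):
    p=ps(wor(SPOT[n],.1225),PO)
    manip.movel(p+[0,0,.02],PO,.12); manip.hold(.2)
    hit=manip.movel(p+[0,0,-.012],PO,.02,threshold=4); rep('touch %s'%hit)
    move_gripper(.066); manip.hold(.2); rep('open')
    q=np.array(manip.state()['ee_pos']); manip.movel(q-tdir(PO)*.11+[0,0,.0],PO,.12); rep('back')
E
python3 - <<'E'
from h import *
lower('B')
im,d,W=wrist(); save('w4.png',im)
for s in eyes.silhouettes('wrist','tin_a'): P=W[s['mask']&(d>0)]; print(s['confidence'],P.mean(0),P[:,2].min(),P[:,2].max())
im,d=eyes.read_camera('side'); save('s4.png',im[40:220,160:400].repeat(2,0).repeat(2,1))
E
```

```text
touch True t 12.1 gap 0.0499 p [0.7061 0.0183 0.1084] F [-0.8  0.2  2.5]
open t 12.7 gap 0.0659 p [0.7048 0.0187 0.1068] F [-0.3  0.  -0.7]
back t 13.8 gap 0.0659 p [ 0.6445 -0.0304  0.184 ] F [-0.6  0.3 -0.2]
0.85 [0.69259462 0.00774073 0.14601412] -0.0011649330821301752 0.210203145301599
```

View pics/w4.png

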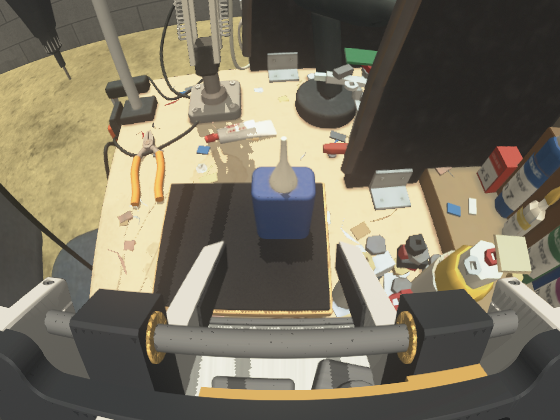

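Tin B stands upright on the stand at (285,195), with its spout top at z 0.210 as expected. Tin A is next.

Run:
```python
from h import *
q=np.array(manip.state()['ee_pos']); manip.movel(q+[-.03,-.03,.08],None,.2)
pick('A')
p=ps(wor(SPOT['A'],.1225),PO)
manip.move_pose(p+[0,0,.13],PO); rep('pre')
im,d=eyes.read_camera('side'); save('s5.png',im[40:220,160:400].repeat(2,0).repeat(2,1))
```

```text
down False t 18.5 gap 0.0819 p [ 0.4193 -0.1173  0.0883] F [ 0.8  0.3 -0.3]
grip t 19.1 gap 0.0499 p [ 0.4193 -0.1175  0.0886] F [-1.5 -0.6  1.1]
up t 20.1 gap 0.05 p [ 0.4187 -0.1168  0.2473] F [-0.4 -0.9 -1.7]
pre t 22.2 gap 0.0501 p [0.6394 0.072  0.2387] F [ 0.1 -0.8 -2.6]
```

View pics/s5.png

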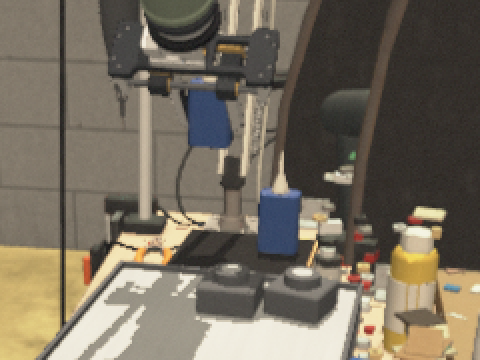

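Run:
```python
from h import *
lower('A')
q=np.array(manip.state()['ee_pos']); manip.movel(q+[-.05,-.05,.12],None,.2)
im,d,W=wrist(); save('w6.png',im)
for s in eyes.silhouettes('wrist','tin_a'): P=W[s['mask']&(d>0)]; print(s['confidence'],np.median(P,0),np.percentile(P[:,2],[1,99]))
im,d=eyes.read_camera('side'); save('s6.png',im[40:220,160:400].repeat(2,0).repeat(2,1))
```

```text
touch True t 24.5 gap 0.0494 p [0.6395 0.0724 0.1082] F [0.7 0.  3.4]
open t 25.2 gap 0.0661 p [0.6383 0.0727 0.1069] F [-0.5 -0.2  0.1]
back t 26.3 gap 0.066 p [0.578  0.0235 0.1841] F [-0.4 -0.4  0.7]
0.94 [0.69058916 0.01002952 0.14983068] [0.00135009 0.19878953]
0.74 [0.62583365 0.06133616 0.15284019] [0.08365033 0.19304223]
```

View pics/s6.png

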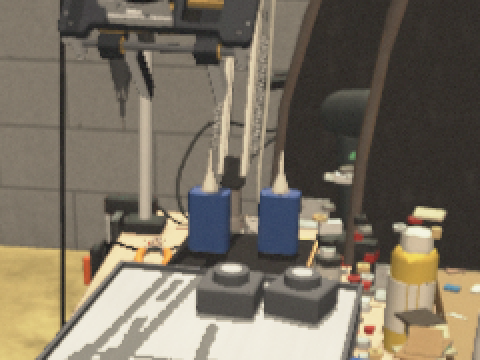

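Both tins stand upright at crop (209,220) and (280,222). Next I'll re-measure the castings from above just before pushing.

```bash
cat >> h.py <<'E'
def overview():
    manip.move_pose([.48,-.10,.36],DOWN)
    im,d,W=wrist(); z=W[...,2]; out=[]
    L=np.stack([W[...,:2]@U+.298,W[...,:2]@N-.403],-1)
    on=(d>0)&(abs(L[...,0])<.2)&(abs(L[...,1])<.15)
    hub=(on&(z>.1195)&(z<.129)).astype(np.uint8); hub=cv2.morphologyEx(hub,cv2.MORPH_OPEN,np.ones((3,3),np.uint8))
    n,l,s,_=cv2.connectedComponentsWithStats(hub)
    for i in range(1,n):
        if s[i,4]<150: continue
        (cx,cy),r=cv2.minEnclosingCircle((L[l==i]*1000).astype(np.float32)); c=np.array([cx,cy])/1000
        m=on&(z>.108)&(z<.129)&(np.hypot(*(L-c).transpose(2,0,1))<.048)
        rc=cv2.minAreaRect((L[m]*1000).astype(np.float32))
        out.append((c,rc)); print('casting hub',c.round(4),'r',round(r,1),'rect',np.round(rc[0]),np.round(rc[1]),round(rc[2],1))
    return im,d,W,out
E
python3 - <<'E'
from h import *
im,d,W,out=overview(); save('w7.png',im)
for s in eyes.spot_point('wrist','casting_0'): print(s)
print(manip.state()['clock'])
E
```

```text
casting hub [-0.0747  0.008 ] r 20.0 rect [-75.  16.] [80. 65.] 89.5
casting hub [-0.0838  0.0843] r 20.0 rect [-85.  76.] [79. 64.] 75.5
{'uv': [334.3, 163.8], 'confidence': 0.7}
{'uv': [364.8, 201.1], 'confidence': 0.6}
28.175
```

View pics/w7.png

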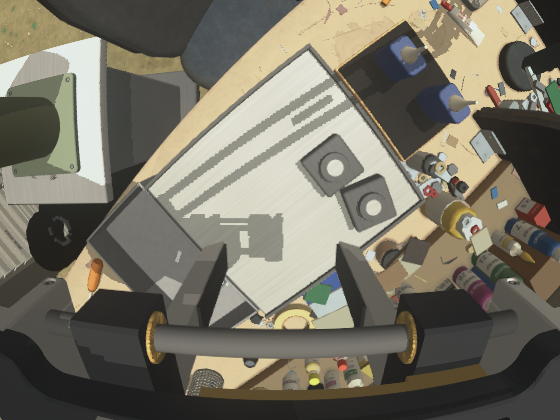

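```bash
cat >> h.py <<'E'
ZP=.093
def push(a,b,gap=.036,feed=.07):
    """two fingertips side by side push along plate line a->b (local)"""
    A=wor(a,ZP);B=wor(b,ZP);dv=(B-A)/np.linalg.norm(B-A)
    X=np.cross(Z,dv)
    c=[]
    for s in(1,-1):
        o=frame(s*X,-Z); qs=[manip.solve_ik(p,o) for p in(A,A+[0,0,.16],B)]
        if all(q is not None for q in qs): c.append((max(abs(q[5]) for q in qs),o))
    o=min(c,key=lambda k:k[0])[1]; print('q6',min(k[0] for k in c))
    move_gripper(gap,20)
    manip.move_pose(A+[0,0,.16],o); manip.movel(A+[0,0,.04],o,.2)
    if manip.movel(A,o,.06,threshold=10): rep('HIT on descent'); return o
    print('stopped',manip.movel(B,o,feed,threshold=35)); rep('pushed')
    return o
E
python3 - <<'E'
from h import *
o=push((-.140,.007),(.150,-.040))
im,d=eyes.read_camera('side'); save('s8.png',im[150:350,110:400].repeat(2,0).repeat(2,1))
E
```

```text
q6 0.8349001475096092
stopped False
pushed t 35.9 gap 0.036 p [ 0.3452 -0.1859  0.093 ] F [0.2 0.1 0.7]
```

View pics/s8.png

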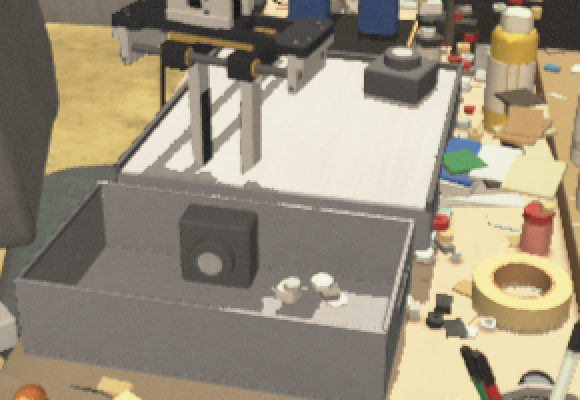

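The first casting is in the bin, standing on its side at crop (218,245). The second is still at crop (400,75). I'll lift, re-measure it and push.

Run:
```python
from h import *
p=np.array(manip.state()['ee_pos']); manip.movel(p+[0,0,.15],None,.2)
im,d,W,out=overview()
out=[o for o in out if o[0][0]<.12]; c=out[0][0]; print(len(out),c,manip.state()['clock'])
if len(out)==1 and abs(c[0]+.0838)<.006 and abs(c[1]-.0843)<.006:
    push((-.142,c[1]-.002),(.150,.068))
    im,d=eyes.read_camera('side'); save('s9.png',im[150:350,110:400].repeat(2,0).repeat(2,1))
else: save('s9.png',im)
```

```text
casting hub [-0.0836  0.0842] r 20.1 rect [-83.  84.] [64. 64.] 74.5
1 [-0.08358564  0.08423766] 37.6667
q6 0.6532833903924993
stopped False
pushed t 44.8 gap 0.0358 p [ 0.4138 -0.2692  0.093 ] F [ 0.  -1.1  0.4]
```

View pics/s9.png

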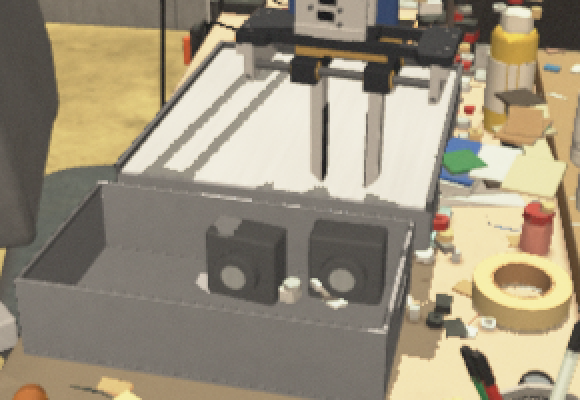

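Both castings are in the bin. The first one has shifted a few centimetres inside it. I'll retreat and do a final check.

Run:
```python
from h import *
p=np.array(manip.state()['ee_pos']); manip.movel(p+[0,0,.15],None,.2)
im,d,W,out=overview(); save('w10.png',im)
for l in('casting_0','tin_a','tape_roll'):
    for s in eyes.silhouettes('wrist',l): P=W[s['mask']&(d>0)]; print(l,round(s['confidence'],2),np.median(P,0).round(3),loc(np.median(P,0)).round(3),np.percentile(P[:,2],[2,98]).round(3))
rep('end')
```

```text
casting_0 0.89 [ 0.326 -0.246  0.066] [ 0.203 -0.006] [0.024 0.069]
casting_0 0.4 [ 0.363 -0.286  0.046] [0.2   0.048] [0.016 0.068]
tin_a 0.83 [0.626 0.063 0.158] [-0.226 -0.053] [0.084 0.193]
tin_a 0.56 [0.691 0.012 0.155] [-0.243  0.027] [0.084 0.193]
tape_roll 0.71 [ 0.501 -0.372  0.021] [0.148 0.203] [0.004 0.023]
end t 46.8 gap 0.0361 p [ 0.4796 -0.1009  0.3591] F [ 0.  -0.   0.6]
```

View pics/w10.png

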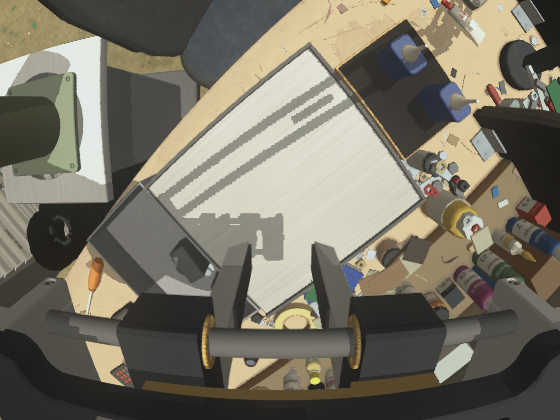

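The plate is empty, both castings are in the bin (tops at z about 0.068, below the rim), and both tins are upright. Handing in.

```bash
python3 -c "
from h import *
print(manip.hand_in()); rep('done')"
```

```text
the job is handed in; nothing more can be done
None
the job is handed in; nothing more can be done
```

The slide plate is clear and I handed the job in after about 47 s of robot time; no verdict was reported.

- **Tins:** I stood both oil tins upright on the rubber-topped stand first. The final wrist view shows them standing apart on it.
- **Castings:** Only two were there. I slid them one after the other along the plate with the fingertips and tipped them over the edge, never lifting them. Both lie inside the bin on their sides, with tops at about 68 mm against its 72 mm rim.
- **Checks:** Pushing met no force stop. In the side views the tape roll and the other bench items look unmoved.
- **Unexpected:** The first casting moved a few centimetres inside the bin while the arm was away from it. It stayed in the bin.

My last wrist reading of the tape roll came out about 4 cm from the first side-camera reading. From the wrist the roll is partly hidden by the gripper, and it looks unmoved in the side pictures, so I put this down to the partial view.

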